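# Hold the utensil rest against its sprung bracket for screwing

## Task

Be my third hand: first take the amber spice jar out from between the beech utensil rest and the blue sprung plate and stand it upright in the middle of the round cork mat. Then bring the rest, level and on or barely above the counter, square and centred against the blue plate and press it there with a steady 10 newtons or so (6 to 14 N; the plate yields 2 mm per newton, so about 20 mm, and must never be pushed to the end of its travel), and finish while still holding that push so that I can drive the screws. Leave the mortar, the pot lid and the spatula where they are.

Things in the scene. Friction and masses are not known exactly. Their poses are not given: they have to be found in the camera images.
- bracket: Dark steel bracket fixed to the counter, 170 mm wide (y), 92 mm high, with the blue plate in front. Origin on the counter below the middle of the plate's unpressed front face. x points from that face back into the bracket (pressing direction, away from the robot), y along the plate, z up. The counter is clear to 55 mm behind that face, so plate and rest can travel.
- plate (a joint): Travel of the blue sprung face plate into the bracket along the bracket's +x: 0 m unpressed, 0.040 m at its end stop. The spring is linear from zero, 500 N/m (0.5 N per mm): 10 N at 0.020 m.
- plate_face (a point): Middle of the front face of the blue plate (moves with the plate; axes as the bracket's). The face is 160 mm wide and spans 4 to 84 mm above the counter; this point is 44 mm above the counter.
- rest: Loose beech utensil rest, 0.28 kg: bar 44 mm deep (x), 140 mm wide (y), 40 mm high; on its middle an upright lug 44 mm deep (x), 36 mm wide (y), 40 to 88 mm up, flush with both faces, to grip from above. Origin: centre of the underside, z up. The +x face (bar and lug) goes flat on the blue plate; the -x face (robot side) has two dark screw holes. Starts about 130 mm off the plate, askew.
- jar: Amber glass spice jar with steel cap, about 0.16 kg, 44 mm diameter, 85 mm high, standing loose between the rest and the plate. Origin in the centre of its underside, z up.
- mat: Round cork mat fixed to the counter, 110 mm diameter, 6 mm thick, to the left or right of the work. Origin in the centre of its underside.
- mortar: White ceramic mortar, 108 mm diameter, 70 mm high, on the other side of the work from the cork mat; to be left alone. Origin in the centre of its underside.
- pot_lid: Stainless pot lid lying flat, 190 mm diameter, 48 mm high with its black knob, at the far left; to be left alone. Origin in the centre of its underside.
- spatula: Beechwood spatula lying at the far right, along its own x; to be left alone. Origin under its middle.
Mind the look-alikes: they are no part of the job. What is meant by the rest is not pink, and is the smaller of those in its own colour. There is more than one size of the bracket; the job needs the smaller.

How it is judged (in metres and radians):
On the way, in this order (a step that is already met when the one before it is completed fails the run):
1. the spice jar stands upright on the cork mat, let go (horizontal distance between jar and mat below 0.04 m and z of jar in the frame of mat between 0.003 and 0.01 m and angle between jar's own z axis and vertical below 0.1 rad and linear speed of jar below 0.03 m/s and contact force between the fingers and jar below 0.2 N), for 0.2 s.
2. the rest is pressed square and centred against the blue plate, in the force band (contact force between rest and bracket between 6 and 14 N and value of joint plate between 0.01 and 0.03 m and y of rest in the frame of plate_face between -0.015 and 0.015 m and angle between the x axis of rest and the x axis of plate_face, either way round below 0.12 rad and angle between rest's own z axis and vertical below 0.1 rad and height (world z) of rest below 0.01 m and linear speed of rest below 0.02 m/s and contact force between any of the fingers, the arm and rest above 3 N), for 1 s.
At the end, for the whole second after the job is handed in: The jar stands upright on the cork mat (centres within 40 mm), let go. The rest is still, level (0.1 rad), at most 10 mm above the counter, within 15 mm of the plate middle and 0.12 rad of square, and the robot still presses it on the plate with 6 to 14 N (plate in 10 to 30 mm) (all of step 1 and all of step 2); the arm keeps its last pose, push and grip.
It fails at once if the plate is pushed to the end of its travel (value of joint plate above 0.037 m).
It fails at once if the jar is knocked over (angle between jar's own z axis and vertical above 0.7 rad).
It fails at once if the mortar is disturbed (distance of mortar from where it was at the start of the episode above 0.02 m).
It fails at once if the pot lid is disturbed (distance of pot_lid from where it was at the start of the episode above 0.02 m).
It fails at once if the spatula is disturbed (distance of spatula from where it was at the start of the episode above 0.02 m).
It also fails if it takes over 64 s, if anything falls off the work surface, if the arm or the gripper's body presses on something with over 40 N, if the wrist force passes 120 N, or if a joint passes its speed limit or range.

## Robot

A 7-joint arm with a two-finger parallel gripper is mounted at the origin on the work surface. World frame = base frame: x ahead of the robot, y to its left, z up, the work surface at z = 0. Lengths are in mm, angles in rad, forces in N, time in s.
With the tool pointing down it reaches from about 400 to 900 mm from the base axis. Payload 5.6 kg.
Tool frame: the origin (TCP) lies midway between the tips of the shut fingers; the grasp point (between the pads) lies 19 mm behind it; z points along the fingers, y is the line along which they close (so a half turn about z gives the same grasp; the last joint's range is limited). The gripper opens to 92 mm and grips with 3 to 60 N. Pads are 20 mm wide; open, the fingers measure 128 mm over their backs; the gripper's body (75 mm by 189 mm) begins 69 mm behind the grasp point.
Start: joints at [-1.17, 0.468, -0.012, 1.603, 0.006, 1.071, -0.056], TCP at [279.134, 587.021, 214.592] pointing down, gripper open.
Joint ranges: [-2.53, 2.53], [-0.31, 2.02], [-1.57, 1.55], [0.28, 2.44], [-1.29, 4.43], [0.15, 1.84], [-2.92, 2.92]. Speed limits (rad/s): [2.57, 2.57, 3.14, 3.14, 3.14, 3.14, 3.14].

## Interface

Orientations are given as a rotation vector (axis times angle).
In Python, from cell import robot, grip, kin, viewer gives the robot as it stands. Calls block until the motion is done:
- robot.movep(position, orientation): joint-space move of the TCP to a pose.
- robot.servo_line(position, feed=150, rotation=None): straight line of the TCP; rotation=None keeps the orientation; feed is the mean speed in mm/s.
- robot.goto_joints(angles): joint-space move.
- grip(opening, newtons=None): opening from 0.0 (shut) to 1.0 (fully open); newtons is the grip in N (None keeps the last); returns when the fingers have stopped.
- robot.hold(seconds).
- kin.ik(position, orientation): joint angles nearest the present ones, or None.
- robot.observe(): the state.
- viewer.read_camera(name): name is "side" or "top"; returns the picture (480x640x3 uint8, red, green, blue); there is no depth.
- viewer.camera_info(name): a dict with "camera_matrix" (3x3 intrinsics, pixels), "R" (3x3) and "t" (3): a world point X has camera coordinates R X + t. Camera axes: x right, y down, z forward; pixel columns grow to the right and rows downward; lengths in mm; the calibration is good to about 2 mm. A picture is of the moment at which its call begins. camera_info takes no time and is no camera call.
A pose or a line that the arm cannot do raises robot.IKError and nothing moves.
- robot.job_done(): hands the job in; it is judged then, once.
Trained networks look in the newest picture that a camera, given by its name, has taken for a name from the list of things; names that differ only in an ending like _2 or _b are one class to them, and where a whole thing is asked for, a point or a joint stands for the part that bears it (a point fixed in the world has none). Each returns a list of dicts, best first, with "confidence" (0 to 1); they miss things now and then, are a little off and sometimes report something else, mostly with a low value. They report only what shows in the picture. A call takes as long as a camera call. They do not tell look-alikes from the thing itself.
- viewer.silhouettes(name, camera): "mask" (480x640 bool, what is visible of it).
- viewer.pinpoint(name, camera): "at" ([x, y, z] in mm, in the coordinates of the camera as it stood for that picture, good to about 4 mm: a listed point, or the origin of a listed thing).
The state is a dict: "t": time; "joints": joint angles; "joint_velocities": joint speeds; "joint_torque": joint torques, N m; "tcp_pos": TCP position; "tcp_rot": TCP orientation; "contact_force": force on the tool from outside, world axes, zero at the start; "wrist_torque": the same for the moment, N m; "grip_width": opening from 0.0 (shut) to 1.0 (fully open); "grip_force": force on a finger pad.
Only numpy, scipy, OpenCV 4.12 (cv2) and the standard library are available. Lean on these libraries where they do the work, as an engineer would, in place of code of your own. Each camera call takes 0.05 s, during which the arm holds its last target. There are 200 camera calls.

## Working session

There is one attempt and no reset: what is moved stays moved. The work goes in short steps, each a Python script; the robot and the scene stay as the last script left them, time stands still between calls to the robot, and variables do not carry over. Pictures are saved under pics/ and viewed, at most 10 in all, crops included, and the job is handed in when it is done.

```bash
mkdir -p pics; cat > h.py <<'E'
import numpy as np, cv2
from cell import robot, grip, kin, viewer
def cam(n):
    c=viewer.camera_info(n); return np.array(c["camera_matrix"]),np.array(c["R"]),np.array(c["t"]).ravel()
def world(p,n):
    K,R,t=cam(n); return R.T@(np.array(p)-t)
def pix(X,n):
    K,R,t=cam(n); q=K@(R@np.array(X,float)+t); return q[:2]/q[2]
def snap(n,f=None):
    im=np.array(viewer.read_camera(n))
    if f: cv2.imwrite(f"pics/{f}.png",im[:,:,::-1])
    return im
def onplane(uv,z,n):
    K,R,t=cam(n); c=-R.T@t; d=R.T@np.linalg.solve(K,[uv[0],uv[1],1]); return c+d*(z-c[2])/d[2]
E
python3 - <<'E'
from h import *
np.set_printoptions(precision=1,suppress=True)
for c in("top","side"):
    snap(c,c+"0")
    for n in("rest","bracket","plate_face","jar","mat","mortar","pot_lid","spatula"):
        for d in viewer.pinpoint(n,c):
            w=world(d["at"],c); print(c,n,round(d["confidence"],2),w,pix(w,c))
o=robot.observe();print(o["t"],o["tcp_rot"],o["contact_force"])
E
```

```text
top rest 0.95 [337.1 -83.2   4.1] [292.2 313.9]
top rest 0.95 [536.7 122.7  -1.6] [221.4 240.7]
top rest 0.71 [501.6 -60.1   2.3] [285.7 254.5]
top bracket 0.96 [ 485.5 -623.9    3. ] [485.6 265.1]
top bracket 0.91 [647.8 -61.9  -0.2] [287.9 203.6]
top plate_face 0.85 [ 485.4 -627.5   58.1] [495.  263.8]
top plate_face 0.76 [648.3 -56.5  42.1] [285.3 200.3]
top jar 0.49 [587.  -81.3  -1.5] [294.1 224.9]
top mat 0.58 [457.9 313.    1.2] [151.8 266.8]
top mortar 0.75 [ 446.3 -297.9   -4.5] [369.6 276.3]
top pot_lid 0.71 [667.  349.6   0.8] [143.7 193.3]
top spatula 0.59 [ 735.8 -334.6    1.8] [383.4 175.8]
side rest 0.91 [535.9 115.   -0.3] [302.8 201.1]
side rest 0.82 [334.  -85.6   0.6] [248.2 250.5]
side rest 0.63 [497.5 -59.2  -0.3] [301.8 236.4]
side bracket 0.74 [ 482.4 -630.7    1.1] [346.8 400.6]
side bracket 0.67 [648.1 -63.9  -3.5] [350.9 230.5]
side plate_face 0.78 [ 482.3 -625.    58.7] [346.5 382.7]
side plate_face 0.71 [646.9 -67.1  47.6] [351.2 217.9]
side jar 0.64 [591.1 -85.4  -1.7] [334.4 237.4]
side jar 0.51 [648.5 -63.7  46.9] [351.4 217.3]
side mat 0.74 [460.4 303.7  -0.4] [270.8 173.1]
side mortar 0.89 [ 446.8 -304.5   -3.5] [301.3 298.4]
side pot_lid 0.78 [666.4 347.8  -0.2] [325.4 158.9]
0.9 [0.7 3.1 0. ] [-0.1  0.1  0.3]
```

View pics/top0.png

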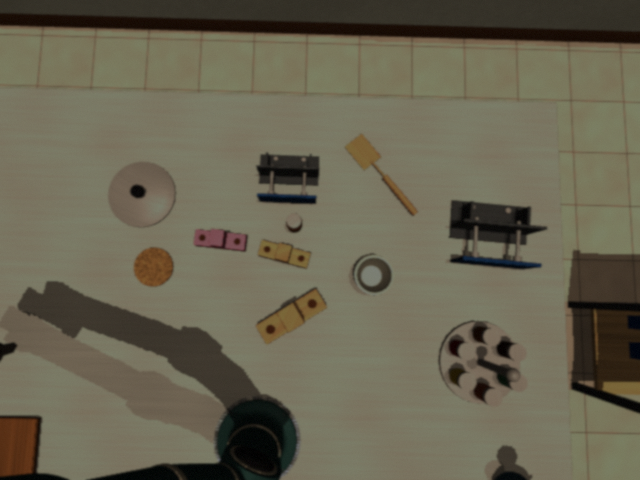

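View pics/side0.png

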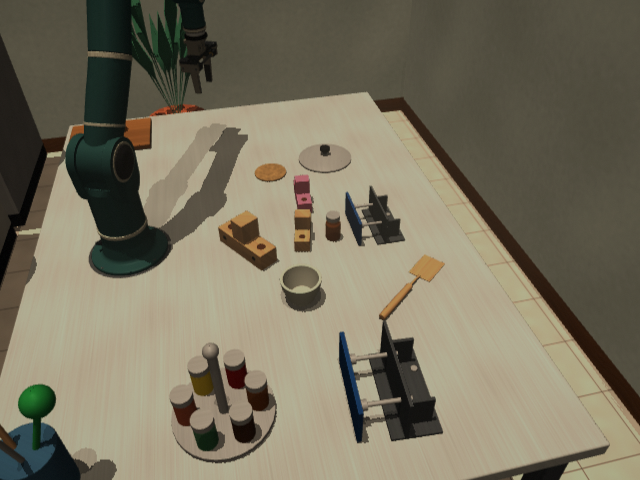

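Rests in the top picture: pink at (221,240), large beech at (292,314) and small beech at (285,254). The small beech one is meant, because it is not pink and is the smaller of the two in its colour. Brackets: large at (490,250) and small at (288,190). The small one, behind the jar at (294,225), is meant. Next I'll confirm in a crop and fit the poses.

```bash
cat > fit.py <<'E'
from h import *
from scipy.optimize import minimize
def box(x0,x1,y0,y1,z0,z1): return np.array([[x,y,z] for x in(x0,x1) for y in(y0,y1) for z in(z0,z1)],float)
REST=[box(-22,22,-70,70,0,40),box(-22,22,-18,18,40,88)]
def render(parts,p,c,S=4):
    m=np.zeros((480*S,640*S),np.uint8); cs,s=np.cos(p[2]),np.sin(p[2])
    for b in parts:
        w=b@np.array([[cs,s,0],[-s,cs,0],[0,0,1]])+[p[0],p[1],0]
        q=np.array([pix(X,c) for X in w]); cv2.fillConvexPoly(m,cv2.convexHull(np.int32(np.round((q+.5)*S))),255)
    return cv2.resize(m,(640,480),interpolation=cv2.INTER_AREA)/255.
def fit(parts,p0,masks):
    K=[(c,m.astype(float)) for c,m in masks.items()]
    f=lambda p:sum(np.abs(render(parts,p,c)-m).sum()/m.sum() for c,m in K)
    r=minimize(f,p0,method="Nelder-Mead",options=dict(initial_simplex=np.array(p0)+np.array([[0,0,0],[8,0,0],[0,8,0],[0,0,.15]]),xatol=.05,maxiter=150))
    return r.x,r.fun
def mask_near(n,c,X):
    ds=viewer.silhouettes(n,c); u=pix(X,c)
    return min((d["mask"] for d in ds),key=lambda m:np.hypot(*(np.argwhere(m).mean(0)[::-1]-u)))
E
python3 - <<'E'
from fit import *
im={c:snap(c) for c in("top","side")}
a=im["top"][140:350,185:345]; b=im["side"][160:290,210:420]
a=cv2.resize(a,(390,512),interpolation=3); b=cv2.resize(b,(400,248),interpolation=3)
o=np.zeros((512,790,3),np.uint8);o[:,:390]=a;o[:248,390:]=b;cv2.imwrite("pics/crop.png",np.clip(o[:,:,::-1]*1.5,0,255))
M={c:mask_near("rest",c,[500,-60,30]) for c in im}
print({c:m.sum() for c,m in M.items()})
for y in(-.3,-.15,0.1): print("rest",fit(REST,[500,-60,y],M))
for c in im: print(c,fit(REST,[500,-60,-.2],{c:M[c]}))
B={}
for c in im:
    h=im[c].astype(int); bl=(h[:,:,2]>h[:,:,0]*1.6)&(h[:,:,2]>h[:,:,1]*1.25)&(h[:,:,2]>40)
    k,l,st,ce=cv2.connectedComponentsWithStats(bl.astype(np.uint8)); u=pix([648,-61,44],c)
    i=1+min(range(k-1),key=lambda i:np.hypot(*(ce[i+1]-u))+(1e3 if st[i+1,4]<40 else 0)); B[c]=l==i; print(c,st[i])
for th in(4,8,12): print("plate",th,fit([box(0,th,-80,80,4,84)],[648,-61,0],B),fit([box(0,th,-80,80,4,84)],[648,-61,0],{"top":B["top"]}))
E
```

```text
{'top': np.int64(871), 'side': np.int64(664)}
rest (array([ 5.01834220e+02, -5.51799016e+01, -2.24612152e-01]), np.float64(0.13486995866223045))[ WARN:0@0.987] global loadsave.cpp:1063 imwrite_ Unsupported depth image for selected encoder is fallbacked to CV_8U.
Traceback (most recent call last):
  File "fit.py", line 14, in fit
    r=minimize(f,p0,method="Nelder-Mead",options=dict(initial_simplex=np.array(p0)+np.array([[0,0,0],[8,0,0],[0,8,0],[0,0,.15]]),xatol=.05,maxiter=150))
  File "fit.py", line 13, in <lambda>
    f=lambda p:sum(np.abs(render(parts,p,c)-m).sum()/m.sum() for c,m in K)
               ~~~^^^^^^^^^^^^^^^^^^^^^^^^^^^^^^^^^^^^^^^^^^^^^^^^^^^^^^^^
  File "fit.py", line 13, in <genexpr>
    f=lambda p:sum(np.abs(render(parts,p,c)-m).sum()/m.sum() for c,m in K)
                          ~~~~~~^^^^^^^^^^^
  File "fit.py", line 9, in render
    q=np.array([pix(X,c) for X in w]); cv2.fillConvexPoly(m,cv2.convexHull(np.int32(np.round((q+.5)*S))),255)
                ~~~^^^^^
  File "h.py", line 8, in pix
    K,R,t=cam(n); q=K@(R@np.array(X,float)+t); return q[:2]/q[2]
          ~~~^^^
  File "h.py", line 4, in cam
    c=viewer.camera_info(n); return np.array(c["camera_matrix"]),np.array(c["R"]),np.array(c["t"]).ravel()
ValueError: time passes only in moves, steps and waits
```

View pics/crop.png

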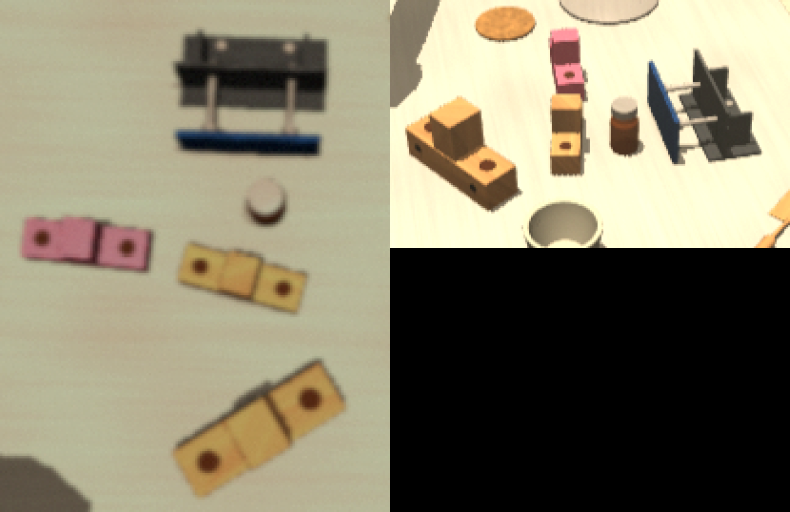

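The crop confirms it: the small beech rest is at top (285,254) with the jar right behind it, in front of the small blue-plated bracket. I'll cache the calibration and fit the plate and jar.

```bash
sed -i 's/^def cam(n):/import functools\n@functools.cache\ndef cam(n):/' h.py
python3 - <<'E'
from fit import *
np.set_printoptions(precision=3,suppress=True)
im={c:snap(c) for c in("top","side")}
M={c:mask_near("rest",c,[500,-60,30]) for c in im}
print("rest",fit(REST,[500,-60,-.15],M))
for c in im: print(c,fit(REST,[500,-60,-.2],{c:M[c]}))
B={}
for c in im:
    h=im[c].astype(int); bl=(h[:,:,2]>h[:,:,0]*1.5)&(h[:,:,2]>h[:,:,1]*1.2)&(h[:,:,2]>30)
    k,l,st,ce=cv2.connectedComponentsWithStats(bl.astype(np.uint8)); u=pix([648,-61,44],c)
    i=1+min(range(k-1),key=lambda i:np.hypot(*(ce[i+1]-u))+(1e3 if st[i+1,4]<40 else 0)); B[c]=l==i; print(c,st[i])
for th in(4,8,12): print("plate",th,fit([box(0,th,-80,80,4,84)],[648,-61,0],B),fit([box(0,th,-80,80,4,84)],[648,-61,0],{"top":B["top"]}))
a=np.linspace(0,6.28,24); J=[np.array([[22*np.cos(t),22*np.sin(t),z] for t in a for z in(0,85)])]
print("jar",fit(J,[589,-83,0],{c:mask_near("jar",c,[589,-83,42]) for c in im}))
T=[np.array([[55*np.cos(t),55*np.sin(t),z] for t in a for z in(0,6)])]
print("mat",fit(T,[459,308,0],{c:mask_near("mat",c,[459,308,3]) for c in im}))
E
```

```text
rest (array([501.105, -54.982,  -0.218]), np.float64(0.1952563412965454))
top (array([501.703, -54.674,  -0.232]), np.float64(0.04955238220009608))
side (array([500.235, -53.622,  -0.212]), np.float64(0.13089112067591263))
top [258 194  58   5 155]
side [346 193  16  32  69]
plate 4 (array([657.723, -54.272,  -0.297]), np.float64(4.74435882627946)) (array([657.724, -56.825,  -0.094]), np.float64(1.8700822264389625))
plate 8 (array([655.081, -50.039,  -0.294]), np.float64(6.032909642585412)) (array([653.975, -55.765,  -0.047]), np.float64(2.436584440227704))
plate 12 (array([656.069, -53.012,  -0.3  ]), np.float64(7.368890355581223)) (array([651.766, -56.528,  -0.092]), np.float64(2.9523086654016444))
jar (array([586.298, -80.41 ,   0.097]), np.float64(0.28476954845958186))
mat (array([458.95 , 310.297,   0.061]), np.float64(0.08038454352441615))
```

```bash
cat >> h.py <<'E'
from scipy.spatial.transform import Rotation as Ro
def down(yaw): return (Ro.from_euler("z",yaw)*Ro.from_rotvec([0,np.pi,0])).as_rotvec()
def st(s=""):
    o=robot.observe(); print(s,round(o["t"],2),"tcp",np.round(o["tcp_pos"],1),"F",np.round(o["contact_force"],1),"M",np.round(o["wrist_torque"],2),"w",round(o["grip_width"]*92,1),"gf",np.round(o["grip_force"],1))
E
python3 - <<'E'
from h import *
r=down(-.04)
for p in([586.5,-81,180],[586.5,-81,32],[459,310,60]): print(np.round(kin.ik(p,r),2), np.round(kin.ik(p,down(-.04+np.pi)),2))
grip(1.0)
robot.movep([586.5,-81,180],r); st()
robot.servo_line([586.5,-81,34],feed=120); st()
grip(0.3,15); st()
robot.servo_line([586.5,-81,150],feed=150); st("lift")
snap("side","lift"); snap("top","lift_t")
E
```

```text
[-0.24  0.42  0.41  1.8  -0.2   0.96  1.79] [-0.52  0.5   0.81  1.82 -0.42  1.   -1.15]
[-0.07  0.61  0.2   1.87 -0.19  0.67  1.77] [-0.39  0.69  0.63  1.9  -0.59  0.75 -1.03]
[-0.64  0.52 -0.02  1.95  0.02  0.68  0.86] [-1.09  0.57  0.56  1.98 -0.45  0.72 -1.86]
 4.32 tcp [586.8 -79.9 180. ] F [-0.4  0.2  0.2] M [ 0.09 -0.01 -0.05] w 92.0 gf 0.0
 5.68 tcp [587.2 -81.1  34.8] F [-0.7  0.5  0.3] M [ 0.06  0.04 -0.02] w 91.9 gf 0.0
 6.47 tcp [586.6 -81.5  34.1] F [ 0.7 -1.4  1. ] M [-0.34  0.06  0.07] w 43.3 gf 15.0
lift 7.39 tcp [585.7 -80.6 149.1] F [-0.2  0.1 -1.8] M [0.07 0.03 0.01] w 43.6 gf 15.0
```

View pics/lift.png

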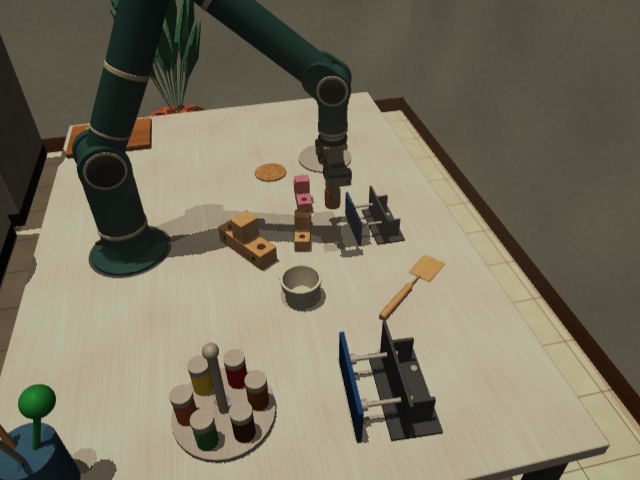

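The side picture shows the jar hanging upright in the fingers at about (333,195), and nothing else has moved. Now I'll place it on the mat.

```bash
python3 - <<'E'
from fit import *
np.set_printoptions(precision=3,suppress=True)
r=down(.1)
robot.movep([459,310,150],r); st()
robot.servo_line([459,310,60],feed=120)
robot.servo_line([459,310,41],feed=30); robot.hold(.2); st("low")
o=robot.observe()
if o["contact_force"][2]<0: robot.servo_line([459,310,40],feed=20); st("lower")
grip(1.0); st("open")
robot.servo_line([459,310,160],feed=150)
robot.movep([330,310,250],r)
robot.hold(.2); st()
im={c:snap(c,"mat_"+c) for c in("top","side")}
for c in im:
    for d in viewer.pinpoint("jar",c)[:2]: print(c,"jar",d["confidence"],world(d["at"],c))
M={c:mask_near("rest",c,[500,-60,30]) for c in im}
print("rest",fit(REST,[501,-55,-.22],M))
c="top"; h=cv2.GaussianBlur(im[c],(3,3),0).astype(int)
B=np.zeros((480,640),bool); bl=(h[:,:,2]>h[:,:,0]*1.25)&(h[:,:,2]>h[:,:,1]*1.05)
B[188:208,250:325]=bl[188:208,250:325]; print(B.sum())
for th in(4,8,12): print(th,fit([box(0,th,-80,80,4,84)],[648,-61,-.03],{c:B}))
h=im["side"].astype(int); S=np.zeros((480,640),bool); bl=(h[:,:,2]>h[:,:,0]*1.25)&(h[:,:,2]>h[:,:,1]*1.05)
S[185:250,338:366]=bl[185:250,338:366]; print(S.sum())
print("both",fit([box(0,8,-80,80,4,84)],[648,-61,-.03],{c:B,"side":S}))
o=np.hstack([im["top"][185:325,120:330],]);o=o.copy();o[B[185:325,120:330]]=[255,0,0]
s=im["side"][150:290,220:430].copy(); s[S[150:290,220:430]]=[255,0,0]
cv2.imwrite("pics/chk.png",cv2.resize(np.hstack([o,s]),(798,266),interpolation=3)[:,:,::-1])
E
```

```text
9.02 tcp [460.1 308.6 150.1] F [ 0.2 -0.6 -1.4] M [ 0.05 -0.01  0.  ] w 43.6 gf 15.0
low 10.9 tcp [459.1 310.1  41.2] F [ 0.2  0.8 -1.4] M [0.04 0.02 0.  ] w 43.5 gf 15.0
lower 11.15 tcp [459.2 310.2  40.1] F [ 0.7 -0.6 -0.5] M [ 0.1  -0.04 -0.02] w 43.3 gf 15.0
open 11.98 tcp [459. 310.  40.] F [-0.2  0.4 -0.1] M [ 0.02  0.01 -0.  ] w 92.1 gf 0.0
 13.81 tcp [330.9 309.4 248.9] F [ 0.4  0.3 -0.3] M [ 0.07 -0.01 -0.03] w 92.0 gf 0.0
top jar 0.7 [457.961 312.351   7.567]
side jar 0.66 [457.76  307.975   2.732]
rest (array([501.59 , -54.866,  -0.23 ]), np.float64(0.11082210747926755))
360
4 (array([653.768, -60.727,  -0.016]), np.float64(0.23432461873638344))
8 (array([650.753, -62.435,  -0.004]), np.float64(0.4828431372549019))
12 (array([645.601, -61.63 ,  -0.037]), np.float64(0.7098801742919391))
105
both (array([654.419, -56.218,  -0.121]), np.float64(3.4129038281979454))
```

View pics/chk.png

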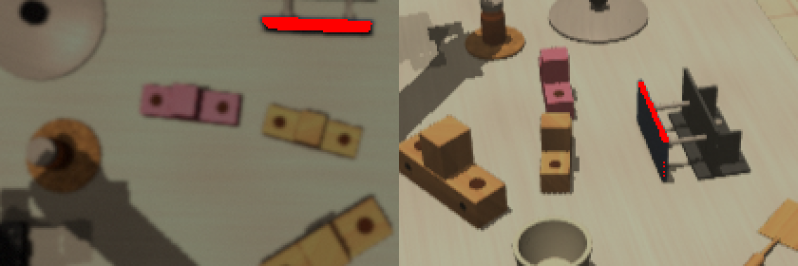

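The jar stands upright on the mat (left crop 42,150; right crop 492,20) and has been let go. The red mask covers the plate's top edge, so I'll take the plate's yaw from that and grip the rest.

```bash
python3 - <<'E'
from fit import *
np.set_printoptions(precision=3,suppress=True)
im=cv2.imread("pics/mat_top.png")[:,:,::-1]; h=cv2.GaussianBlur(im,(3,3),0).astype(int)
B=np.zeros((480,640),bool); B[188:208,250:325]=((h[:,:,2]>h[:,:,0]*1.25)&(h[:,:,2]>h[:,:,1]*1.05))[188:208,250:325]
cols=np.where(B.sum(0)>2)[0]; rows=np.array([np.where(B[:,k])[0].mean() for k in cols])
k,b=np.polyfit(cols,rows,1)
E=[onplane([c,k*c+b],84,"top") for c in(cols[0]-.5,cols[-1]+.5)]; d=E[0]-E[1]
print("plate ends",E,"len",np.linalg.norm(d),"yaw",np.arctan2(-d[0],d[1]))
r=down(-.228)
robot.movep([501.5,-54.9,170],r); robot.servo_line([501.5,-54.9,49],feed=120); st("at")
grip(0.25,50); robot.hold(.2); st("grip")
robot.servo_line([501.5,-54.9,53],feed=20); robot.hold(.2); st("lift")
im={c:snap(c,"g_"+c) for c in("top","side")}
cv2.imwrite("pics/g.png",cv2.resize(np.hstack([im["top"][150:290,190:400],im["side"][150:290,220:430]]),(798,266),interpolation=3)[:,:,::-1])
for c in im:
    for d in viewer.pinpoint("plate_face",c): print(c,d["confidence"],world(d["at"],c))
E
```

```text
plate ends [array([648.646,  15.902,  84.   ]), array([ 645.73 , -136.507,   84.   ])] len 152.4368108677535 yaw -0.019129344531892578
at 16.78 tcp [502.  -55.   49.6] F [-0.1  0.4  0.4] M [0.08 0.01 0.04] w 92.0 gf 0.0
grip 17.87 tcp [501.5 -55.2  49. ] F [-0.3 -3.2  0.7] M [-0.6   0.1  -0.03] w 35.6 gf 50.0
lift 18.42 tcp [501.4 -54.7  52.9] F [ 0.3  0.2 -3.2] M [0.03 0.05 0.  ] w 36.1 gf 50.0
top 0.75 [ 485.92  -626.074   57.259]
top 0.55 [647.186 -52.869  40.216]
side 0.84 [646.756 -66.904  43.303]
side 0.69 [ 481.681 -621.776   63.097]
```

View pics/g.png

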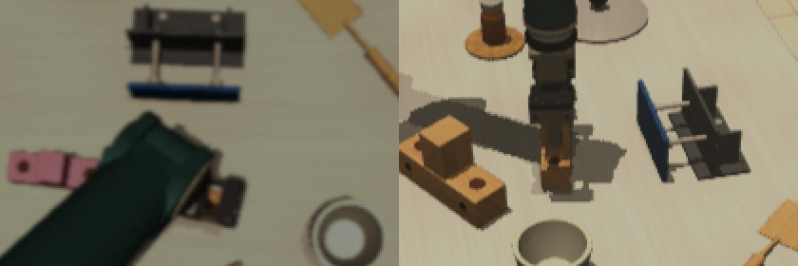

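The rest is gripped and lifted (right crop 555,170), with a clear path to the plate. I'll square it and press under force control.

```bash
python3 - <<'E'
from h import *
r=down(-.019); y=-60.5; z=52
robot.servo_line([575,y+1,z],feed=60,rotation=r); robot.hold(.3); st("pre")
def F(n=10):
    v=[]
    for _ in range(n): robot.hold(.03); v.append(robot.observe()["contact_force"])
    return np.mean(v,0)
f0=F(); print("f0",f0.round(2))
x=612
robot.servo_line([x,y,z],feed=60)
while x<662:
    x+=2; robot.servo_line([x,y-.019*(x-626),z],feed=25); f=F(6)-f0; print(x,f.round(1))
    if -f[0]>9.3 or robot.observe()["t"]>45: break
robot.hold(.8); st("hold"); f=F(15)-f0; print(f.round(2))
im={c:snap(c,"p_"+c) for c in("top","side")}
cv2.imwrite("pics/p.png",cv2.resize(np.hstack([im["top"][150:290,190:400],im["side"][150:290,220:430]]),(798,266),interpolation=3)[:,:,::-1])
for c in im:
  for n in("plate_face","rest","jar"):
    for d in viewer.pinpoint(n,c): print(c,n,round(d["confidence"],2),world(d["at"],c).round(1))
E
```

```text
pre 20.29 tcp [574.9 -59.4  52. ] F [-0.7  0.3 -3.8] M [ 0.08 -0.01 -0.01] w 35.9 gf 50.0
f0 [ 0.32  0.06 -3.65]
614 [-0.6 -0.   0.4]
616 [-0.3  0.1  0.2]
618 [ 0.1 -0.2 -0.4]
620 [-0.  -0.2  0.5]
622 [-0.4 -0.4  0.2]
624 [-0.4  0.  -0.1]
626 [-0.7 -0.2  0.2]
628 [-0.8 -0.1 -0.1]
630 [-1.8 -0.1  0.2]
632 [-2.5 -0.1  0.4]
634 [-3.6 -0.5  0.5]
636 [-4.7 -0.2  0.4]
638 [-5.4 -0.2  1.4]
640 [-6.6 -0.3  1.9]
642 [-7.2 -0.4  2.1]
644 [-7.9 -0.2  2.8]
646 [-8.9 -0.4  3.5]
648 [-10.    0.3   4.6]
hold 30.29 tcp [646.1 -60.8  51.8] F [-10.    1.1   0.8] M [0.18 2.05 0.33] w 35.8 gf 50.0
[-9.92  0.22  4.19]
top plate_face 0.9 [ 486.  -624.    59.7]
top rest 0.77 [334.8 -81.2   6.2]
top rest 0.72 [646.6 -58.7   4.1]
top jar 0.48 [459.  313.    7.4]
side plate_face 0.8 [670.7 -65.1  44.2]
side plate_face 0.68 [ 478.6 -625.2   58.7]
side rest 0.98 [335.9 -86.2   3.4]
side rest 0.96 [536.5 116.3   1.9]
side rest 0.68 [644.4 -64.2   3.8]
side jar 0.65 [458.9 304.5   5.2]
side jar 0.61 [ 449.2 -303.9   -5.1]
```

View pics/p.png

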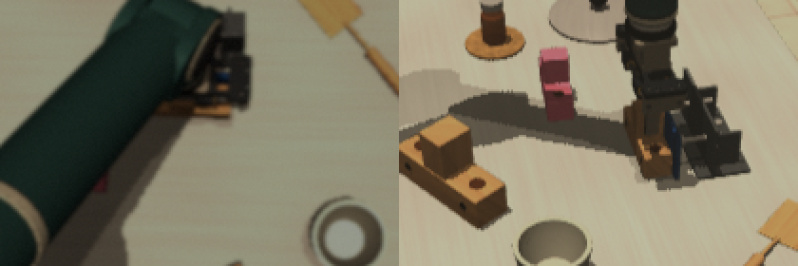

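The rest is flat against the plate (right crop 660,150), with about 9.9 N and roughly 20 mm of plate travel. A last check of tilt and steadiness, then I'll hand in.

```bash
python3 - <<'E'
from h import *
robot.hold(1.0); o=robot.observe(); st()
R=Ro.from_rotvec(o["tcp_rot"]).as_matrix(); print("tilt",np.arccos(-R[2,2]),"yaw",np.arctan2(-R[0,1],R[1,1]))
v=[]
for _ in range(15): robot.hold(.03); v.append(robot.observe()["contact_force"])
m=np.mean(v,0); print(m)
if 8<-m[0]<12: print(robot.job_done())
E
```

```text
32.19 tcp [646.1 -60.9  51.8] F [-9.6  0.2  1.8] M [0.08 2.07 0.33] w 35.5 gf 50.0
tilt 0.0038891481174950764 yaw -0.019129619809079047
[-9.55013514  0.09949492  0.78442218]
the job is handed in; nothing more can be done
None
```

I handed the job in, and the cell returned no verdict: the jar stands upright on the cork mat, let go, and the arm is still pressing the rest square and centred on the blue plate at about 9.6 N (roughly 20 mm of plate travel).

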